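# Shut the draught cover and tare the balance

### The arm

A 6-joint arm with a two-finger parallel gripper is mounted at the origin on the work surface. World frame = base frame: x ahead of the robot, y to its left, z up, the work surface at z = 0. Lengths are in m, angles in degrees, forces in N, time in s.
With the tool pointing down it reaches from about 0.4 to 0.825 m from the base axis. Payload 7 kg.
Tool frame: the origin (TCP) lies at the very end of the fingers, on their centre line; the grasp point (between the pads) lies 19 mm behind it (r.hold_point_z is the distance from the TCP to the grasp point, in m); x points along the fingers, y is the direction in which the jaws open and shut, and the axes are right-handed (so a half turn about x gives the same grasp; the last joint's range is limited). The gripper opens to 88 mm and grips with 3 to 60 N. Pads are 19 mm wide; open, the fingers measure 130 mm over their backs; the gripper's body (78 mm by 193 mm) begins 47 mm behind the grasp point.
Start: joints at [82.684, 20.546, 0.682, 0, -70.136, -16.507], TCP at [0.273, 0.617, 0.227] pointing down, gripper open.
Joint ranges: [-176.03, 176.03], [-82.01, 121.73], [-58.28, 71.71], [-173.87, 95.51], [-174.79, -0.11], [-173.66, 173.66]. Speed limits (degrees/s): [136.94, 136.94, 172.46, 180, 180, 180].

### API

Orientations are given as [roll, pitch, yaw] about the fixed x, y, z axes, in that order (R = Rz(yaw) Ry(pitch) Rx(roll)).
In Python, from plant import r gives the robot as it stands. The module is installed in compiled form; this text tells all that it offers.
- The arm moves only by the shell command python3 -m creep 'ROWS' [FORCE]. ROWS is JSON, a list of rows, each a list of 7 numbers: the turn, a rotation vector about the tool's x, y, z in rad, then the shift along the tool's x, y, z in cm, then the opening in per cent of the stroke, from 0 (shut) to 100 (fully open). In form: [[rx, ry, rz, x, y, z, fingers], ...]. A call has 1 to 8 rows; each row shifts and turns the commanded pose from where the row before left it, along the tool's axes as they then stand; what a row does not reach is not made up. A row lasts 1/10 s, in which the tool goes at most 50 mm and 8.59 degrees, less where a joint would pass 70% of its speed; a pose out of reach is approached as far as the arm can. A call is refused whole if a number of a shift passes 5 or a number of a turn 0.15, either way. A call with a gripper value outside its range is refused whole. The fingers move at their own pace and stop on an object; FORCE is the grip in N (left out, the last holds). Time passes only in rows, so rows that do not move let the fingers close. It gives the time, the measured TCP pose, the force and the opening at its end, in the units of the state.
- r.get_state(): the state, without advancing time (a new reading comes with each control period).
- r.capture(name): name is "scene" or "side" or "wrist"; returns (picture, depth): 480x640x3 uint8, blue, green, red; 480x640 float32, m along the optical axis (not along the pixel's ray), 0 where there is no reading.
- r.camera_info(name): a dict with "fovy" (degrees; the focal length in pixels is half the picture's height over the tangent of half this angle, whatever the lens; pixels are square), "cx", "cy" (the principal point, pixels), "camera_from_world" (4x4, takes a point from world to camera coordinates). Camera axes: x right, y down, z forward; pixel columns grow to the right and rows downward; lengths in m; the calibration is good to about 2 mm. A picture is of the moment at which its call begins: read the wrist's pose just before it. camera_info takes no time and is no camera call; for the wrist camera it gives the pose at the moment of the call.
- r.close_job(): hands the job in, once; it reports no verdict.
Trained networks look in the newest picture that a camera, given by its name, has taken for a name from the list of things; names that differ only in an ending like _2 or _b are one class to them, and where a whole thing is asked for, a point or a joint stands for the part that bears it (a point fixed in the world has none). Each returns a list of dicts, best first, with "score" (0 to 1); they miss things now and then, are a little off and sometimes report something else, mostly with a low value. They report only what shows in the picture. A call takes as long as a camera call. They do not tell look-alikes from the thing itself.
- r.look_for(query, camera): "rect" ([left, top, right, bottom] in pixels, round what is visible of it).
- r.masks_of(query, camera): "pixels" (480x640 bool, what is visible of it) and "rect" ([left, top, right, bottom] in pixels, round what is visible of it).
The state is a dict: "time_s": time; "joints": joint angles; "qd": joint speeds; "joint_torque": joint torques, N m; "tcp_pos": TCP position; "eef_rot": TCP orientation; "contact_force": force on the tool from outside, world axes, zero at the start; "moment": the same for the moment, N m; "gripper_width": finger opening in m.
Only numpy, scipy, OpenCV 4.12 (cv2) and the standard library are available. Lean on these libraries where they do the work, as an engineer would, in place of code of your own. Each camera call takes 0.05 s, during which the arm holds its last target. There are 200 camera calls.

### The job

Tare the balance that has the empty open dish on its pan: with the fingertips, push its clear sliding cover fully shut by the grey ridge on top, then press its long key lightly all the way down, let it spring back up, and withdraw. Do not touch the other balance, do not press the small round keys, and leave the dish, the jar, the weight, the spatula and the bottles where they stand.

Things in the scene. Friction and masses are not known exactly. Their poses are not given: they have to be found in the camera images.
- dish_balance: Grey bench balance, fixed, 300 mm deep, 180 wide; origin: centre of its underside; x to its back (away from the keys), y to its left, z up. Front deck 55 mm high with round, long, round key at x -122 mm, y +58, 0, -58 mm. From x -65 to +75 mm a clear shield round the pan, then a housing to x 150 mm, both 105 mm high. Has the empty open dish on its pan.
- jar_balance: Grey bench balance, fixed, 300 mm deep, 180 wide; origin: centre of its underside; x to its back (away from the keys), y to its left, z up. Front deck 55 mm high with round, long, round key at x -122 mm, y +58, 0, -58 mm. From x -65 to +75 mm a clear shield round the pan, then a housing to x 150 mm, both 105 mm high. The same model; has a closed brown jar on its pan; leave alone.
- dish_balance_cover (a joint): Opening of the dish balance's clear sliding cover over the shield, in m: 0 = shut, 0.075 = slid fully back (balance +x). Pane top 110 mm above the bench. About 1.2 N of friction; stays where it is left; firm stop when shut.
- dish_balance_ridge (a point): On the dish balance's cover: middle of the top edge of the upright rear face of its grey ridge, 130 mm above the bench; x = -49 mm in the balance's frame when shut. The ridge runs 120 mm across (balance y), 20 mm above the flat pane; push its rear face to the front to shut; its front face slopes and cannot be pinched.
- dish_balance_long_key (a joint): Long key (the tare key) of the balance with the dish: travel in m, 0 = up, 0.004 = fully down; springs back; takes 1 N to start and 3 N to bottom.
- dish_balance_long_key_top (a point): Centre of the top face of the dish balance's long tare key: an oblong 40 mm across the balance (its y) by 16 mm, standing 9 mm above the deck, top 64 mm above the bench.
- dish_balance_left_key (a joint): Left round key (20 mm diameter, top 64 mm above the bench) of the balance with the dish: travel in m, 0 = up, 0.004 = fully down; springs back; takes 1 N to start and 3 N to bottom. Not to be pressed.
- dish_balance_right_key (a joint): Right round key (20 mm diameter, top 64 mm above the bench) of the balance with the dish: travel in m, 0 = up, 0.004 = fully down; springs back; takes 1 N to start and 3 N to bottom. Not to be pressed.
- jar_balance_cover (a joint): Opening of the jar balance's clear sliding cover over the shield, in m: 0 = shut, 0.075 = slid fully back (balance +x). Pane top 110 mm above the bench. About 1.2 N of friction; stays where it is left; firm stop when shut. Not to be moved.
- jar_balance_ridge (a point): On the jar balance's cover: middle of the top edge of the upright rear face of its grey ridge, 130 mm above the bench; x = -49 mm in the balance's frame when shut. The ridge runs 120 mm across (balance y), 20 mm above the flat pane; push its rear face to the front to shut; its front face slopes and cannot be pinched. Not to be moved.
- jar_balance_long_key (a joint): Long key of the balance with the jar: travel in m, 0 = up, 0.004 = fully down; springs back; takes 1 N to start and 3 N to bottom. Not to be pressed.
- jar_balance_left_key (a joint): Left round key of the balance with the jar: travel in m, 0 = up, 0.004 = fully down; springs back; takes 1 N to start and 3 N to bottom. Not to be pressed.
- jar_balance_right_key (a joint): Right round key of the balance with the jar: travel in m, 0 = up, 0.004 = fully down; springs back; takes 1 N to start and 3 N to bottom. Not to be pressed.
- dish: Empty open white porcelain dish, 76 mm wide and 22 mm high, loose on the pan of its balance inside the shield; origin: centre of its underside.
- weighing_jar: Closed brown glass jar with a black cap, 46 mm wide and 34 mm high, loose on the pan of the other balance; origin: centre of its underside.
- weight: Steel calibration weight with a knob, 38 mm wide and 64 mm high, standing loose on the bench in front and left of the balances; origin: centre of its underside.
- spatula: Steel spatula, 170 mm long, lying loose on the bench in front and right of the balances; origin near its middle.
- bottle1: White reagent bottle, black cap, 72 mm wide, 165 mm high, loose, left of the balances; origin: centre of its underside.
- bottle2: White reagent bottle, blue cap, 66 mm wide, 150 mm high, loose, left of the balances; origin: centre of its underside.
- bottle3: White reagent bottle, black cap, 70 mm wide, 160 mm high, loose, right of the balances; origin: centre of its underside.
- bottle4: White reagent bottle, blue cap, 60 mm wide, 130 mm high, loose, right of the balances; origin: centre of its underside.
There are look-alikes about, which are no part of the job. What is shaped like the weight but turquoise is not meant.

How it is judged (in metres and radians):
On the way, in this order (a step that is already met when the one before it is completed fails the run):
1. the dish balance's cover has been pushed fully shut (within 5 mm) (value of joint dish_balance_cover below 0.005 m), for 0.2 s.
2. its long key is pressed down (at least 3 of its 4 mm), the cover still shut (value of joint dish_balance_long_key above 0.003 m and value of joint dish_balance_cover below 0.005 m), for 0.04 s.
At the end, for the whole second after the job is handed in: The dish balance's cover is within 5 mm of shut; all keys of both balances are up again (within 1 mm); the jar balance's cover is where it was (4 mm) and the dish, jar, weight, spatula and bottles are at rest within 10 mm of where they started (value of joint dish_balance_cover below 0.005 m and value of joint each of dish_balance_long_key, dish_balance_left_key, dish_balance_right_key, jar_balance_long_key, jar_balance_left_key, jar_balance_right_key below 0.001 m and distance of jar_balance_ridge from where it was at the start of the episode below 0.004 m and distance of each of dish, weighing_jar, weight, spatula, bottle1, bottle2, bottle3, bottle4 from where it was at the start of the episode below 0.01 m and linear speed of each of dish, weighing_jar, weight, spatula, bottle1, bottle2, bottle3, bottle4 below 0.02 m/s); the robot touches nothing.
It fails at once if the long key is pressed (over 2 mm) while the cover is still open (over 8 mm) (value of joint dish_balance_long_key above 0.002 m and value of joint dish_balance_cover above 0.008 m).
It fails at once if a round key of the dish balance or any key of the jar balance is pressed (over 1.5 mm) (value of joint any of dish_balance_left_key, dish_balance_right_key, jar_balance_long_key, jar_balance_left_key, jar_balance_right_key above 0.0015 m).
It fails at once if the robot touches the jar balance (over 1 N) or shifts its cover (over 4 mm) (contact force between any of the fingers, the arm and jar_balance above 1 N or distance of jar_balance_ridge from where it was at the start of the episode above 0.004 m).
It fails at once if the robot presses the dish balance with over 30 N while its long key is down, or knocks it or its cover with over 60 N at any time ((value of joint dish_balance_long_key above 0.0005 m and contact force between the fingers and dish_balance above 30 N) or (value of joint dish_balance_long_key above 0.0005 m and contact force between the arm and dish_balance above 30 N) or contact force between any of the fingers, the arm and dish_balance above 60 N).
It fails at once if the dish, jar, weight, spatula or a bottle is moved or lifted by over 10 mm or tipped (over 0.35 rad; not the spatula) (distance of any of dish, weighing_jar, weight, spatula, bottle1, bottle2, bottle3, bottle4 from where it was at the start of the episode above 0.01 m or angle between any of dish, weighing_jar, weight, bottle1, bottle2, bottle3, bottle4's own z axis and vertical above 0.35 rad).
It also fails if it takes over 46 s, if anything falls off the work surface, if the arm or the gripper's body presses on something with over 40 N, if the wrist force passes 120 N, or if a joint passes its speed limit or range.

## Working session

There is one attempt and no reset: what is moved stays moved. The work goes in short steps, Python scripts to look and compute and a shell command to move; the robot and the scene stay as the last step left them, time stands still between calls to the robot, and variables do not carry over. Pictures are saved under pics/ and viewed, about 8 in all and at most 12, crops included, and the job is handed in when it is done.

```bash
mkdir -p pics; python3 - <<'E'
from plant import r
import cv2,numpy as np
s=r.get_state();print(s['time_s'],s['tcp_pos'],s['eef_rot'],s['contact_force'],s['gripper_width'])
ims=[]
for c in ("scene","side"):
    p,d=r.capture(c);cv2.imwrite(f'pics/{c}0.png',p);np.save(f'{c}0.npy',d)
    print(c,r.camera_info(c))
    for q in ("dish_balance","dish","weighing_jar","dish_balance_ridge","dish_balance_long_key_top","dish_balance_left_key"):
        print(q,[(round(x['score'],2),[int(v) for v in x['rect']]) for x in r.look_for(q,c)])
E
```

```text
0.0 [0.27244887 0.61701912 0.22561058] [  94.07858812   89.90290504 -109.75432866] [-0.09343854  0.6339281  -0.33939342] 0.08763522813121845
scene {'fovy': 48.33407867674503, 'cx': 317.09322491952406, 'cy': 236.55939474239278, 'camera_from_world': array([[-0.50582674,  0.86261936,  0.00520949,  0.2496813 ],
       [ 0.53174781,  0.31655261, -0.78551811, -0.15934423],
       [-0.67925221, -0.39456593, -0.61881674,  1.583888  ],
       [ 0.        ,  0.        ,  0.        ,  1.        ]])}
dish_balance [(0.56, [132, 179, 165, 244]), (0.55, [289, 259, 411, 391])]
dish []
weighing_jar [(0.46, [363, 262, 381, 273])]
dish_balance_ridge [(0.76, [297, 278, 396, 351])]
dish_balance_long_key_top []
dish_balance_left_key [(0.45, [391, 272, 401, 278])]
side {'fovy': 52.44303312319135, 'cx': 324.4525410927905, 'cy': 235.1382245815028, 'camera_from_world': array([[ 0.93327814, -0.35878141,  0.01636488, -0.4484698 ],
       [-0.23760107, -0.65094427, -0.72098356,  0.20393597],
       [ 0.26932812,  0.66898988, -0.69275891,  0.97454832],
       [ 0.        ,  0.        ,  0.        ,  1.        ]])}
dish_balance [(0.75, [273, 156, 418, 267])]
dish [(0.63, [334, 191, 349, 208]), (0.49, [228, 187, 245, 213])]
weighing_jar [(0.89, [398, 279, 419, 304])]
dish_balance_ridge [(0.64, [322, 163, 407, 211])]
dish_balance_long_key_top [(0.64, [291, 214, 305, 232])]
dish_balance_left_key [(0.47, [280, 206, 292, 214])]
```

View pics/scene0.png

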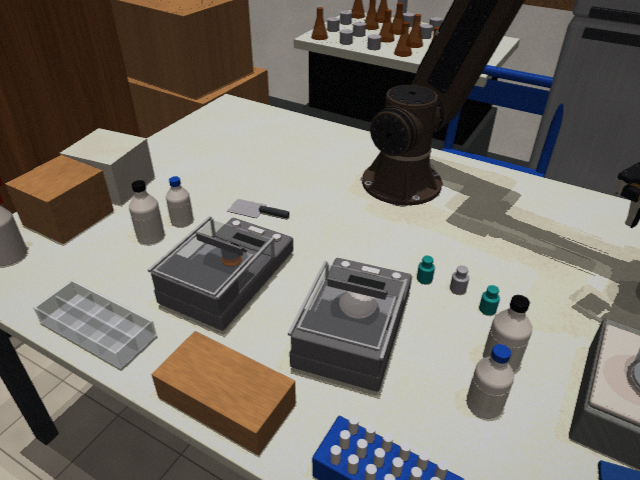

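View pics/side0.png

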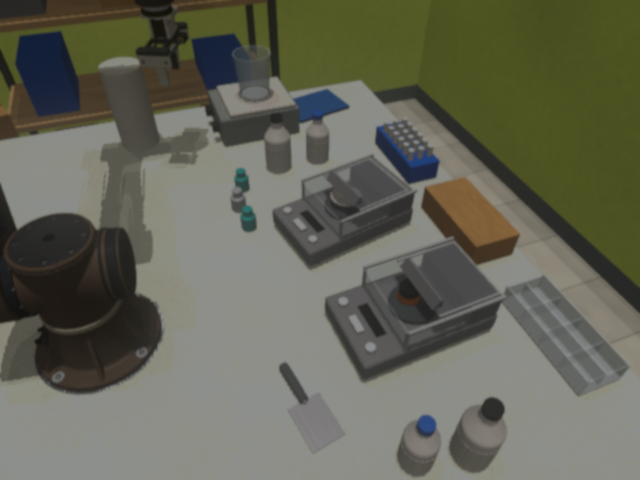

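Two balances show. The one at scene (350,320), side (345,210) seems to hold the white dish, and the one at scene (225,265), side (410,305) the brown jar. I'll enlarge to confirm and fit the dish balance's pose.

```bash
cat > h.py <<'E'
from plant import r
import cv2,numpy as np
def K(c):
    i=r.camera_info(c);f=240/np.tan(np.radians(i['fovy']/2));return f,i['cx'],i['cy'],i['camera_from_world']
def cloud(c,d):
    f,cx,cy,T=K(c);v,u=np.mgrid[:480,:640]
    P=np.stack([(u-cx)*d/f,(v-cy)*d/f,d],-1)
    W=(P-T[:3,3])@T[:3,:3];W[d==0]=np.nan;return W
def ray(c,u,v,z):
    f,cx,cy,T=K(c);R=T[:3,:3];o=-R.T@T[:3,3];k=R.T@np.array([(u-cx)/f,(v-cy)/f,1]);return o+k*(z-o[2])/k[2]
def proj(c,p):
    f,cx,cy,T=K(c);q=T[:3,:3]@np.asarray(p)+T[:3,3];return f*q[0]/q[2]+cx,f*q[1]/q[2]+cy
E
python3 - <<'E'
from h import *
pts=[]
for c,(u0,u1,v0,v1) in (("scene",(275,425,250,400)),("side",(262,425,150,272))):
    W=cloud(c,np.load(f'{c}0.npy'))[v0:v1,u0:u1].reshape(-1,3)
    W=W[(W[:,2]>.015)&(W[:,2]<.14)];pts.append(W)
    hi=np.histogram(W[:,2],np.arange(.01,.145,.005));print(c,len(W),dict(zip((hi[1][:-1]*1e3).round().astype(int).tolist(),hi[0].tolist())))
    for lo,h in ((.015,.14),(.05,.06),(.1,.115)):
        q=W[(W[:,2]>lo)&(W[:,2]<h)]
        if len(q)>20: print(lo,cv2.minAreaRect((q[:,:2]*1e3).astype(np.float32)),q.mean(0).round(3))
q=np.vstack(pts)
print('all',cv2.minAreaRect((q[:,:2]*1e3).astype(np.float32)))
a=cv2.imread('pics/scene0.png')[245:395,270:430];b=cv2.imread('pics/side0.png')[145:275,262:424]
A=cv2.resize(a,(400,375),interpolation=2);B=cv2.resize(b,(400,321),interpolation=2)
B=cv2.copyMakeBorder(B,0,54,0,0,0);cv2.imwrite('pics/crop.png',cv2.convertScaleAbs(np.hstack([A,B]),alpha=1.6))
print([ray("side",u,v,.064).round(3) for u,v in ((286,210),(301,225),(312,239))])
print(ray("scene",371,269,.064).round(3))
E
```

```text
scene 12300 {10: 0, 15: 169, 20: 226, 25: 215, 30: 222, 35: 227, 40: 243, 45: 273, 50: 659, 55: 491, 60: 338, 65: 460, 70: 493, 75: 280, 80: 314, 85: 304, 90: 299, 95: 308, 100: 742, 105: 2467, 110: 3099, 115: 118, 120: 116, 125: 148, 130: 89, 135: 0}
0.015 ((619.2763671875, 110.58525085449219), (452.18212890625, 348.0801086425781), 17.3828182220459) [0.644 0.155 0.088]
0.05 ((568.2930908203125, 147.85769653320312), (414.47686767578125, 337.8612976074219), 36.560420989990234) [0.574 0.158 0.055]
0.1 ((621.6143798828125, 149.5511474609375), (218.69781494140625, 179.96707153320312), 11.537623405456543) [0.652 0.157 0.109]
side 11973 {10: 0, 15: 308, 20: 324, 25: 338, 30: 334, 35: 336, 40: 324, 45: 374, 50: 1521, 55: 1029, 60: 731, 65: 467, 70: 331, 75: 296, 80: 296, 85: 283, 90: 269, 95: 233, 100: 372, 105: 1956, 110: 1305, 115: 138, 120: 151, 125: 207, 130: 50, 135: 0}
0.015 ((581.2771606445312, 183.1321563720703), (572.68505859375, 445.4249267578125), 60.37677001953125) [0.594 0.125 0.075]
0.05 ((638.4425659179688, 189.7836151123047), (404.3506774902344, 441.6455993652344), 76.73822784423828) [0.534 0.132 0.055]
0.1 ((630.5638427734375, 52.044158935546875), (238.61178588867188, 401.51434326171875), 4.1401872634887695) [0.634 0.102 0.109]
all ((598.5277709960938, 156.92550659179688), (590.8369750976562, 478.7607116699219), 63.82048797607422)
[array([0.447, 0.172, 0.064]), array([0.463, 0.109, 0.064]), array([0.471, 0.057, 0.064])]
[0.459 0.118 0.064]
```

View pics/crop.png

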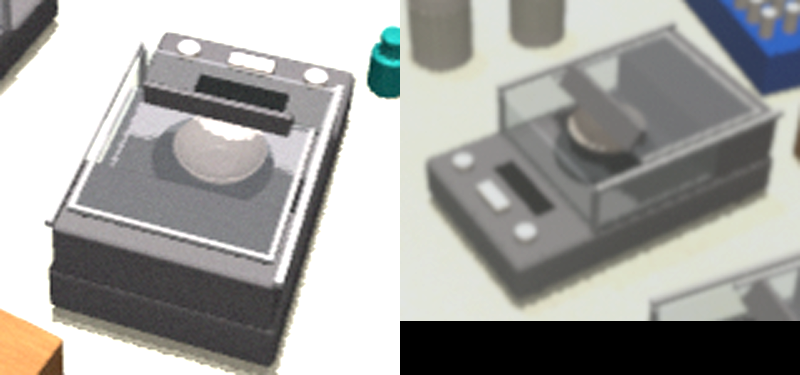

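The crop confirms it: white open dish in this balance, ridge in mid-travel, keys at side (287,210), (300,224), (313,239). Next I work out the pose from the keys and the ridge.

```bash
python3 - <<'E'
from h import *
k={'side':[(287.1,209.8),(299.7,224),(313,238.6)],'scene':[(396.4,275),(370.4,269.8),(345.2,263.8)]}
Q=[]
for c in k:
    P=np.array([ray(c,u,v,.064) for u,v in k[c]]);Q.append(P);d=P[0]-P[2];print(c,P.round(4).tolist(),'len',np.linalg.norm(d),'yaw',np.degrees(np.arctan2(-d[0],d[1])))
m=np.mean(Q,0);d=m[0]-m[2];yaw=np.arctan2(-d[0],d[1])
W=cloud('scene',np.load('scene0.npy'));Ws=cloud('side',np.load('side0.npy'))
ex=np.array([np.cos(yaw),np.sin(yaw)]);ey=np.array([-ex[1],ex[0]])
o=m.mean(0)[:2]+.122*ex;print('yaw',np.degrees(yaw),'origin',o)
for n,w,(u0,u1,v0,v1) in (('scene',W,(275,425,250,400)),('side',Ws,(262,425,150,272))):
    q=w[v0:v1,u0:u1].reshape(-1,3);l=np.c_[(q[:,:2]-o)@ex,(q[:,:2]-o)@ey,q[:,2]]
    l=l[(abs(l[:,0])<.17)&(abs(l[:,1])<.11)]
    for a,b in ((.02,.045),(.1,.108),(.122,.135)):
        s=l[(l[:,2]>a)&(l[:,2]<b)];print(n,a,len(s),np.percentile(s,[1,50,99],axis=0).round(4)[:,:2].tolist())
for u,v in ((328.4,279),(386.8,291.8)):
    p=ray('scene',u,v,.13);print('ridge end',p.round(4),((p[:2]-o)@ex).round(4),((p[:2]-o)@ey).round(4))
E
```

```text
side [[0.4496, 0.1715, 0.064], [0.4616, 0.1136, 0.064], [0.4739, 0.0575, 0.064]] len 0.11656046825848727 yaw 12.052664931354814
scene [[0.4486, 0.1745, 0.064], [0.4623, 0.118, 0.064], [0.473, 0.0606, 0.064]] len 0.11646896106153266 yaw 12.096237240035018
yaw 12.074442530595155 origin [0.58078232 0.14145434]
scene 0.02 888 [[-0.1197, -0.0864], [0.1482, 0.0203], [0.1515, 0.0917]]
scene 0.1 1603 [[-0.0665, -0.0848], [0.1327, -0.0023], [0.15, 0.0864]]
scene 0.122 308 [[-0.0012, -0.0576], [0.0055, 0.0021], [0.0097, 0.0595]]
side 0.02 993 [[-0.1513, -0.0942], [-0.067, -0.0897], [0.1398, 0.0763]]
side 0.1 832 [[-0.0662, -0.0915], [0.0604, -0.0083], [0.149, 0.0865]]
side 0.122 237 [[-0.0066, -0.0612], [0.0005, -0.0073], [0.0078, 0.0547]]
ridge end [0.5986 0.0868 0.13  ] 0.006 -0.0572
ridge end [0.5725 0.2019 0.13  ] 0.0046 0.0608
```

Pose: origin (0.581, 0.1415), yaw 12.1°. Heights, footprint and the 120 mm ridge all fit. The ridge's rear face is at x≈+0.006 (cover 55 mm open). First I lift, close the fingers and turn the jaws along the balance's y, then check the way across.

```bash
python3 -m creep '[[-0.125,0,0,-2,0,0,0],[-0.125,0,0,-2,0,0,0],[-0.125,0,0,-2,0,0,0],[-0.125,0,0,-1.5,0,0,0],[-0.126,0,0,0,0,0,0],[0,0,0,0,0,0,0],[0,0,0,0,0,0,0]]' 20
cat > st.py <<'E'
from h import *
from scipy.spatial.transform import Rotation as Ro
O=np.array([.5808,.1415]);Y=np.radians(12.08);EX=np.array([np.cos(Y),np.sin(Y)]);EY=np.array([-EX[1],EX[0]])
s=r.get_state();R=Ro.from_euler('xyz',s['eef_rot'],degrees=True).as_matrix();p=s['tcp_pos']
def go(bx,by,z): # tool-frame shift, cm
    t=np.r_[O+bx*EX+by*EY,z];return (R.T@(t-p)*100).round(2)
print('t',s['time_s'],'bal xyz mm',(np.r_[(p[:2]-O)@EX,(p[:2]-O)@EY,p[2]]*1e3).round(1),'w',round(s['gripper_width'],4),'F',s['contact_force'].round(2),'j',s['joints'].round(1))
bR=np.array([[*EX,0],[*EY,0],[0,0,1]])@R;print('tool axes in balance:',bR.round(3).tolist())
E
python3 - <<'E'
from st import *
print('to behind ridge',go(.035,0,.28))
t=O+.035*EX;a=p[:2];d=(t-a);L=np.linalg.norm(d);d/=L
for c in('scene','side'):
    q=cloud(c,np.load(c+'0.npy')).reshape(-1,3);q=q[np.isfinite(q[:,0])]
    al=(q[:,:2]-a)@d;ac=abs((q[:,:2]-a)@np.array([-d[1],d[0]]))
    print(c,[(round(x,2),q[(al>x)&(al<=x+.05)&(ac<.12)][:,2].max().round(3)) for x in np.arange(0,L+.1,.05) if ((al>x)&(al<=x+.05)&(ac<.12)).any()])
E
```

```text
time_s: 1.4
tcp_pos: [0.2725, 0.6173, 0.3011]
eef_rot: [52.4, 90.0, -115.8]
contact_force: [0.3, -0.6, -0.9]
gripper_width: 0.0373
t 1.4 bal xyz mm [-201.9  529.7  301.1] w 0.0373 F [ 0.34 -0.59 -0.87] j [ 82.7  18.6   7.5  -0.  -78.9  19.1]
tool axes in balance: [[-0.0, -0.004, -1.0], [-0.001, -1.0, 0.004], [-1.0, 0.001, 0.0]]
to behind ridge [  2.13  52.87 -23.92]
scene [(np.float64(0.0), np.float64(0.338)), (np.float64(0.05), np.float64(0.338)), (np.float64(0.1), np.float64(0.107)), (np.float64(0.15), np.float64(0.006)), (np.float64(0.2), np.float64(0.044)), (np.float64(0.25), np.float64(0.169)), (np.float64(0.3), np.float64(0.167)), (np.float64(0.35), np.float64(0.006)), (np.float64(0.4), np.float64(0.058)), (np.float64(0.45), np.float64(0.115)), (np.float64(0.5), np.float64(0.133)), (np.float64(0.55), np.float64(0.134)), (np.float64(0.6), np.float64(0.132)), (np.float64(0.65), np.float64(0.115))]
side [(np.float64(0.0), np.float64(0.435)), (np.float64(0.05), np.float64(0.422)), (np.float64(0.1), np.float64(0.105)), (np.float64(0.15), np.float64(0.005)), (np.float64(0.2), np.float64(0.004)), (np.float64(0.25), np.float64(0.168)), (np.float64(0.3), np.float64(0.166)), (np.float64(0.35), np.float64(0.004)), (np.float64(0.4), np.float64(0.057)), (np.float64(0.45), np.float64(0.113)), (np.float64(0.5), np.float64(0.132)), (np.float64(0.55), np.float64(0.132)), (np.float64(0.6), np.float64(0.132)), (np.float64(0.65), np.float64(0.114))]
```

The way is clear: the tallest thing is 169 mm, and the reading near the start is the gripper itself.

```bash
python3 -m creep '[[0,0,0,0,2,-1,0],[0,0,0,0,4,-2,0],[0,0,0,0,4,-2,0],[0,0,0,0,4,-2,0],[0,0,0,0,4,-2,0],[0,0,0,0,4,-2,0],[0,0,0,0,4,-2,0],[0,0,0,0,4,-2,0]]' >/dev/null
python3 -m creep '[[0,0,0,0,4,-2,0],[0,0,0,0,4,-2,0],[0,0,0,0,4,-2,0],[0,0,0,0,4,-1.5,0],[0,0,0,0,4,-1.4,0],[0,0,0,0,4,-1,0],[0,0,0,0,2.9,-1,0],[0,0,0,0,0,0,0]]' 
python3 - <<'E'
from st import *
print(go(.035,0,.117))
i,_=r.capture('wrist');cv2.imwrite('pics/w1.png',i)
for bx,by,z in((.006,-.06,.13),(.006,.06,.13),(-.122,0,.064)):
    print(np.round(proj('wrist',np.r_[O+bx*EX+by*EY,z])))
E
```

```text
time_s: 3.0
tcp_pos: [0.6456, 0.1108, 0.3006]
eef_rot: [33.1, 89.9, -135.2]
contact_force: [-1.3, -0.1, -0.4]
gripper_width: 0.0002
t 3.0 bal xyz mm [ 57.  -43.6 300.6] w 0.0002 F [-1.27 -0.12 -0.42] j [ 26.8  16.8   4.8   0.  -78.1  74.9]
tool axes in balance: [[-0.002, -0.007, -1.0], [-0.001, -1.0, 0.007], [-1.0, 0.001, 0.002]]
[18.36 -4.36  2.2 ]
[344. 267.]
[217. 267.]
[291. 344.]
```

View pics/w1.png

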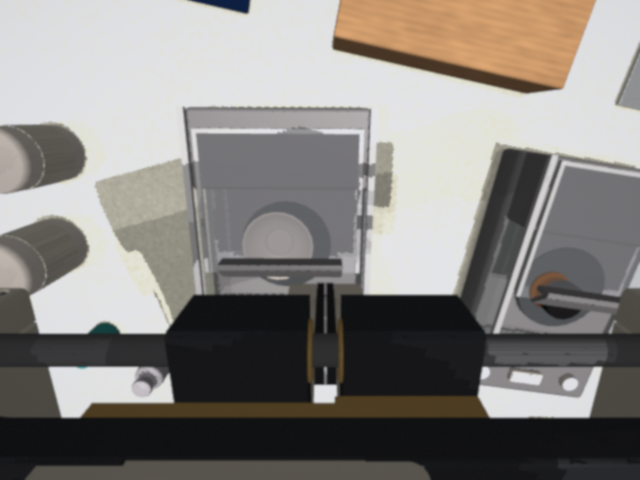

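The wrist view agrees with the pose. The ridge spans columns 219–342 at row ~262, against 217–344 at ~267 predicted, i.e. within about 5 mm. Next I centre behind the ridge and go down.

```bash
python3 -m creep '[[0,0,0,0,-2.4,1,0],[0,0,0,3,-2,1,0],[0,0,0,4,0,0,0],[0,0,0,4,0,0,0],[0,0,0,3,0,0,0],[0,0,0,1.5,0,0,0],[0,0,0,0,0,0,0],[0,0,0,0,0,0,0]]' 
python3 - <<'E'
from st import *
print(go(.035,0,.117))
i,_=r.capture('scene');i=i[230:350,270:430];cv2.imwrite('pics/s1.png',cv2.resize(i,(800,600)))
E
```

```text
time_s: 3.85
tcp_pos: [0.6159, 0.1542, 0.1471]
eef_rot: [123.0, 90.0, -44.9]
contact_force: [0.4, -0.1, 1.1]
gripper_width: -0.0001
t 3.85 bal xyz mm [ 37.    5.  147.1] w -0.0001 F [ 0.39 -0.13  1.13] j [ 31.6  20.2 -10.8   0.  -59.1  70.4]
tool axes in balance: [[0.0, -0.001, -1.0], [-0.0, -1.0, 0.001], [-1.0, 0.0, -0.0]]
[3.01 0.5  0.2 ]
```

View pics/s1.png

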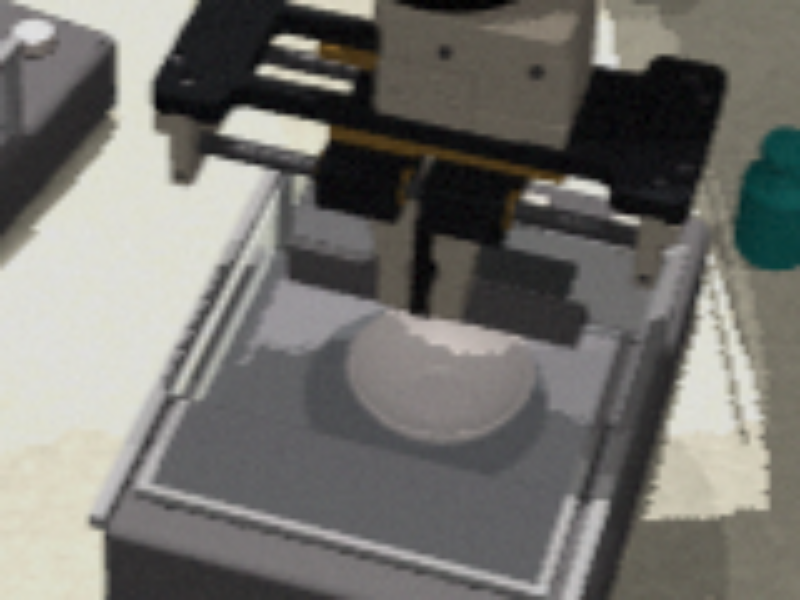

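The fingers are behind the ridge (crop (420,290)) and clear of the dish. Next I go down to 7 mm above the pane and push.

```bash
python3 -m creep '[[0,0,0,1.5,0.5,0.2,0],[0,0,0,1,0,0,0],[0,0,0,0.5,0,0,0],[0,0,0,0,0,0,0]]' 
python3 -m creep '[[0,0,0,0,0,0.5,0],[0,0,0,0,0,0.5,0],[0,0,0,0,0,0.5,0],[0,0,0,0,0,0.5,0],[0,0,0,0,0,0.5,0],[0,0,0,0,0,0.5,0],[0,0,0,0,0,0.5,0],[0,0,0,0,0,0.5,0]]' 
python3 - <<'E'
from st import *
E
```

```text
time_s: 4.3
tcp_pos: [0.6149, 0.1486, 0.1163]
eef_rot: [17.2, 90.0, -150.8]
contact_force: [-0.1, 0.3, 0.0]
gripper_width: 0.0006
time_s: 5.1
tcp_pos: [0.5758, 0.1404, 0.1168]
eef_rot: [-164.1, 90.0, 27.9]
contact_force: [1.0, 1.2, 1.0]
gripper_width: 0.0003
t 5.1 bal xyz mm [-5.200e+00 -1.000e-01  1.168e+02] w 0.0003 F [0.98 1.19 1.02] j [ 32.6  18.2 -18.3   0.  -53.5  69.5]
tool axes in balance: [[0.001, -0.0, -1.0], [0.0, -1.0, 0.0], [-1.0, -0.0, -0.001]]
```

```bash
python3 -m creep '[[0,0,0,0,0,0.5,0],[0,0,0,0,0,0.5,0],[0,0,0,0,0,0.5,0],[0,0,0,0,0,0.5,0],[0,0,0,0,0,0.4,0],[0,0,0,0,0,0.4,0],[0,0,0,0,0,0.2,0],[0,0,0,0,0,0,0]]' 
python3 -m creep '[[0,0,0,0,0,0.1,0],[0,0,0,0,0,0.1,0],[0,0,0,0,0,0,0]]' 
python3 - <<'E'
from st import *
E
```

```text
time_s: 5.9
tcp_pos: [0.5459, 0.1336, 0.1164]
eef_rot: [18.2, 89.9, -149.7]
contact_force: [-0.5, -1.4, -0.0]
gripper_width: 0.0007
time_s: 6.2
tcp_pos: [0.5445, 0.1333, 0.1164]
eef_rot: [31.6, 90.0, -136.4]
contact_force: [0.9, -0.0, -0.9]
gripper_width: -0.0001
t 6.2 bal xyz mm [-37.2  -0.4 116.4] w -0.0001 F [ 0.91 -0.   -0.93] j [ 33.8  15.5 -22.3   0.  -52.2  68.3]
tool axes in balance: [[-0.0, -0.001, -1.0], [-0.0, -1.0, 0.001], [-1.0, 0.0, 0.0]]
```

```bash
for k in 1 2; do python3 -m creep '[[0,0,0,0,0,0.1,0],[0,0,0,0,0,0,0]]' | grep -E 'tcp|force'; done; python3 -m creep '[[0,0,0,0,0,0.05,0],[0,0,0,0,0,0,0]]' | grep -E 'tcp|force'
python3 - <<'E'
from st import *
i,_=r.capture('side');i=i[140:275,262:424];cv2.imwrite('pics/d1.png',cv2.resize(i,(720,600)))
E
```

```text
tcp_pos: [0.5437, 0.1332, 0.1165]
contact_force: [1.5, -1.2, -1.3]
tcp_pos: [0.5435, 0.1334, 0.1168]
contact_force: [5.0, -1.4, -3.0]
tcp_pos: [0.5435, 0.1334, 0.1168]
contact_force: [6.9, -1.1, -4.5]
t 6.8 bal xyz mm [-3.810e+01 -1.000e-01  1.168e+02] w 0.0004 F [ 6.87 -1.1  -4.52] j [ 33.9  15.3 -22.6   0.1 -52.   68.2]
tool axes in balance: [[0.003, -0.0, -1.0], [0.0, -1.0, 0.0], [-1.0, -0.0, -0.003]]
```

View pics/d1.png

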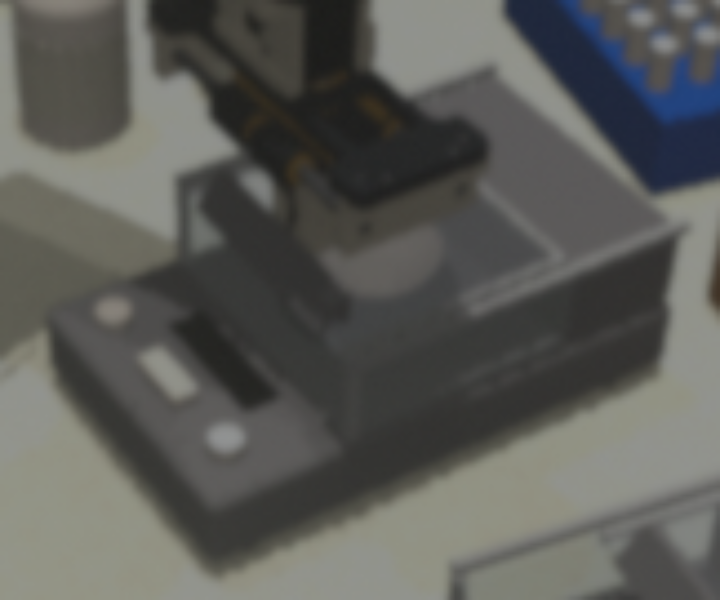

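The force rose to 7 N while the TCP stopped at x = -38 mm (expected about -39), so the cover is at its stop. The picture shows the ridge at the front of the shield. Next I back off, rise, and verify with a measurement before pressing.

```bash
python3 -m creep '[[0,0,0,0,0,-0.5,0],[0,0,0,0,0,-0.8,0],[0,0,0,-2,0,0,0],[0,0,0,-4,0,0,0],[0,0,0,-4,0,0,0],[0,0,0,-3,0,-2,0],[0,0,0,0,0,0,0],[0,0,0,0,0,0,0]]' 
python3 - <<'E'
from st import *
print('key',go(-.122,0,.10))
for c,(u0,u1,v0,v1) in (("scene",(275,425,250,400)),("side",(262,425,150,272))):
    i,d=r.capture(c);q=cloud(c,d)[v0:v1,u0:u1].reshape(-1,3);l=np.c_[(q[:,:2]-O)@EX,(q[:,:2]-O)@EY,q[:,2]]
    l=l[(l[:,0]>-.08)&(l[:,0]<.03)&(abs(l[:,1])<.08)&(l[:,2]>.122)&(l[:,2]<.136)]
    print(c,len(l),np.percentile(l,[2,50,98],axis=0).round(4).tolist())
E
```

```text
time_s: 7.65
tcp_pos: [0.5747, 0.1402, 0.2468]
eef_rot: [-113.0, 90.0, 79.0]
contact_force: [-0.1, 0.2, -0.2]
gripper_width: 0.0002
t 7.65 bal xyz mm [ -6.2  -0.  246.8] w 0.0002 F [-0.11  0.16 -0.25] j [ 32.6  12.   -8.5  -0.  -69.5  69.4]
tool axes in balance: [[0.0, -0.001, -1.0], [0.001, -1.0, 0.001], [-1.0, -0.001, -0.0]]
key [14.68  0.02 11.58]
scene 283 [[-0.0567, -0.0566, 0.1224], [-0.0512, 0.0034, 0.1285], [-0.0476, 0.0591, 0.1325]]
side 246 [[-0.0623, -0.06, 0.1222], [-0.0559, -0.0048, 0.1272], [-0.0487, 0.0571, 0.1311]]
```

The cover is shut: the ridge's rear face measures about -0.048 (-0.049 when shut). Next I move over the long key.

```bash
python3 -m creep '[[0,0,0,0,0,2,0],[0,0,0,0,0,3.5,0],[0,0,0,0,0,3.5,0],[0,0,0,0,0,2.6,0],[0,0,0,3,0,0,0],[0,0,0,4,0,0,0],[0,0,0,3,0,0,0],[0,0,0,2,0,0,0]]' 
python3 -m creep '[[0,0,0,1.5,0,0,0],[0,0,0,1.2,0,0,0],[0,0,0,0,0,0,0],[0,0,0,0,0,0,0]]' >/dev/null
python3 - <<'E'
from st import *
print('key',go(-.122,0,.064))
i,_=r.capture('side');i=i[170:275,262:388];cv2.imwrite('pics/k1.png',cv2.convertScaleAbs(cv2.resize(i,(720,600)),alpha=1.6))
E
```

```text
time_s: 8.55
tcp_pos: [0.4589, 0.1145, 0.1236]
eef_rot: [18.2, 89.7, -149.8]
contact_force: [1.1, 0.5, 1.0]
gripper_width: 0.0007
t 8.95 bal xyz mm [-123.1   -0.4   99.2] w 0.0004 F [-0.11  0.57 -0.02] j [ 37.9   9.1 -33.8   0.  -47.2  64.2]
tool axes in balance: [[-0.002, -0.0, -1.0], [-0.001, -1.0, 0.0], [-1.0, 0.001, 0.002]]
key [ 3.52 -0.04 -0.12]
```

View pics/k1.png

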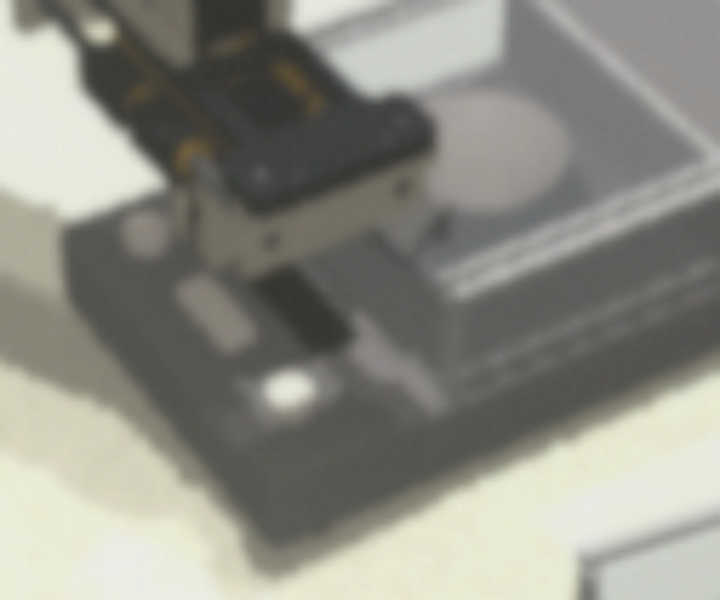

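The gripper is over the keys and the long key (crop (215,310)) lies below the tips. I go down to about 5 mm above it, then in 1 mm steps watching the force.

```bash
python3 -m creep '[[0,0,0,1.5,0,-0.1,0],[0,0,0,1.0,0,0,0],[0,0,0,0.5,0,0,0],[0,0,0,0,0,0,0]]' | grep -E 'tcp|force'
for k in 1 2 3; do python3 -m creep '[[0,0,0,0.1,0,0,0],[0,0,0,0.1,0,0,0],[0,0,0,0,0,0,0]]' | grep -E 'tcp|force'; done
```

```text
tcp_pos: [0.4616, 0.1157, 0.0691]
contact_force: [0.3, -1.0, 1.4]
tcp_pos: [0.4621, 0.116, 0.0678]
contact_force: [-0.7, 0.0, 0.5]
tcp_pos: [0.4619, 0.1159, 0.0655]
contact_force: [0.0, -0.3, -1.2]
tcp_pos: [0.462, 0.116, 0.0635]
contact_force: [-0.1, -0.3, 0.8]
```

```bash
for k in 1 2 3 4; do python3 -m creep '[[0,0,0,0.1,0,0,0],[0,0,0,0,0,0,0]]' | grep -E 'tcp|force'; done
```

```text
tcp_pos: [0.4621, 0.116, 0.0626]
contact_force: [-0.1, 0.2, 2.2]
tcp_pos: [0.462, 0.1159, 0.0615]
contact_force: [0.1, 0.6, 3.1]
tcp_pos: [0.462, 0.116, 0.0606]
contact_force: [-0.3, 2.2, 3.2]
tcp_pos: [0.4621, 0.116, 0.0601]
contact_force: [-2.9, 0.1, 10.3]
```

The key has bottomed: 10 N at z = 60.1 mm, right at 4 mm of travel. I release it and withdraw upwards.

```bash
python3 -m creep '[[0,0,0,0,0,0,0],[0,0,0,-0.3,0,0,0],[0,0,0,-0.6,0,0,0],[0,0,0,-2,0,0,0],[0,0,0,-4,0,0,0],[0,0,0,-4,0,0,0],[0,0,0,-4,0,0,0],[0,0,0,-2,0,0,0]]' 
python3 -m creep '[[0,0,0,-2,0,-1,0],[0,0,0,0,0,0,0],[0,0,0,0,0,0,0]]' >/dev/null
python3 - <<'E'
from st import *
V=[]
for c,(u0,u1,v0,v1) in (("scene",(275,425,250,400)),("side",(262,425,150,272))):
    i,d=r.capture(c);V.append(cv2.resize(i,(400,300)));q=cloud(c,d)[v0:v1,u0:u1].reshape(-1,3);l=np.c_[(q[:,:2]-O)@EX,(q[:,:2]-O)@EY,q[:,2]]
    m=l[(l[:,0]>-.08)&(l[:,0]<.03)&(abs(l[:,1])<.08)&(l[:,2]>.122)&(l[:,2]<.136)]
    k=l[(abs(l[:,0]+.122)<.006)&(abs(l[:,1])<.015)]
    print(c,'ridge',np.percentile(m[:,0],[2,50,98]).round(4) if len(m) else None,'key z',np.median(k[:,2]) if len(k) else None)
    i0=cv2.imread(f'pics/{c}0.png')
    for q in ('weight','bottle1','spatula','weighing_jar','jar_balance_ridge'): print(q,[(round(x['score'],2),[int(v) for v in x['rect']]) for x in r.look_for(q,c)][:4])
cv2.imwrite('pics/end.png',np.hstack(V))
E
```

```text
time_s: 11.9
tcp_pos: [0.4629, 0.1163, 0.2324]
eef_rot: [-162.7, 89.7, 29.3]
contact_force: [-0.6, 0.3, -0.2]
gripper_width: 0.0009
t 12.2 bal xyz mm [-1.118e+02 -1.000e-01  2.485e+02] w 0.0003 F [-0.54 -0.27 -1.25] j [ 37.3   1.6 -20.4  -0.  -68.   64.8]
tool axes in balance: [[-0.0, -0.001, -1.0], [0.001, -1.0, 0.001], [-1.0, -0.001, 0.0]]
scene ridge [-0.0573 -0.0511 -0.0476] key z None
weight [(0.94, [450, 266, 469, 293]), (0.77, [477, 285, 500, 317]), (0.64, [419, 259, 433, 288])]
bottle1 [(0.8, [466, 340, 515, 418]), (0.79, [165, 175, 194, 224]), (0.71, [485, 292, 533, 371]), (0.6, [129, 178, 165, 243])]
spatula [(0.76, [229, 199, 290, 217])]
weighing_jar [(0.52, [151, 216, 294, 331]), (0.44, [468, 345, 513, 417])]
jar_balance_ridge [(0.65, [154, 231, 250, 297])]
side ridge [-0.0624 -0.0563 -0.0484] key z 0.2510524719205416
weight [(0.72, [233, 167, 250, 194]), (0.68, [241, 204, 259, 230]), (0.54, [228, 187, 249, 213]), (0.38, [307, 166, 390, 220])]
bottle1 [(0.77, [261, 116, 292, 174]), (0.58, [450, 398, 507, 474]), (0.55, [400, 411, 439, 474]), (0.48, [308, 149, 329, 167])]
spatula [(0.82, [279, 361, 342, 449])]
weighing_jar [(0.62, [398, 277, 419, 304])]
jar_balance_ridge [(0.63, [397, 242, 502, 320])]
```

View pics/end.png

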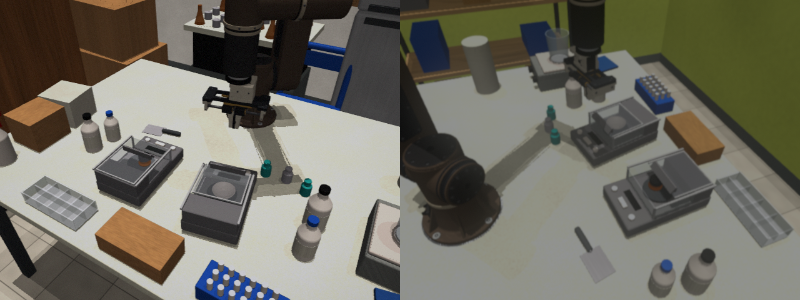

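The pictures show everything standing where it was, the cover shut and the gripper high and clear.

```bash
python3 -c "
from plant import r
print(r.close_job())"
```

```text
the job is handed in; nothing more can be done
None
```

I tared the dish balance and handed the job in at about 12 s of the 46 s allowed; handing in reports no verdict.

- **Cover:** I pushed it about 55 mm with the closed fingertips until it met its stop, where the force rose to about 7 N. Afterwards the ridge's rear face measured -48 mm in the balance's frame (-49 mm is shut), both before and after the key press.
- **Long key:** I pressed it straight down in 1 mm steps until the force rose from about 3 N to about 10 N at 60.1 mm height, which matches its full 4 mm of travel. I then released it and withdrew to 0.25 m, with only sensor noise left in the force.
- **Surroundings:** In the last pictures the spatula, jar, bottles and weight appear where they started, and so do the dish and the other balance's cover. I checked these by eye and by the networks' detections, not by measuring each one.
- **Check that failed:** I could not measure that the long key had sprung back up. The gripper hid it in the side view (the reading there was the gripper), and the scene camera gave no reading.

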